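# Swap the watch movement on the work block

### The job

The blue-dial watch movement is boxed in between two parts pots in the wooden rack: before moving it, lift both pots out and stand them on the blue bench mat. Then swap the work: the white-dial movement goes off the work block onto the cork square, and the blue-dial movement goes onto the green top of the work block; only when both are there, put each pot back on the pad of its own colour in the rack. Keep everything upright, drop nothing, centre the things well on their places and leave them all released.

Things in the scene. Friction and masses are not known exactly. Their poses are not given: they have to be found in the camera images.
- pot_red: Closed round parts pot, clear body with a red lid and red knob. Total height 78 mm: body 44 mm diameter and 44 mm high, lid 45 mm diameter and 8 mm thick (its top 52 mm above the underside), then an upright knob 20 mm in diameter and 26 mm high, by which it is lifted. 50 to 100 g, loose. Origin: centre of its underside, z up. At the start it stands on the red pad in the rack.
- pot_yellow: Closed round parts pot, clear body with a yellow lid and yellow knob. Total height 78 mm: body 44 mm diameter and 44 mm high, lid 45 mm diameter and 8 mm thick (its top 52 mm above the underside), then an upright knob 20 mm in diameter and 26 mm high, by which it is lifted. 50 to 100 g, loose. Origin: centre of its underside, z up. At the start it stands on the yellow pad in the rack.
- blue_movement: Round watch movement in a steel holder with a blue dial (white hands and marks) on top: 44 mm in diameter, 26 mm high, 40 to 85 g, loose. Origin: centre of its underside, z up (dial up); its yaw does not matter. At the start it stands on the rack's floor at the rack's centre, with 10 mm free to each pot and 9 mm to each long wall, so fingers fit in only along the rack's length and once the pots are gone.
- white_movement: Round watch movement in a steel holder with a white dial (black hands and marks) on top: 44 mm in diameter, 26 mm high, 40 to 85 g, loose. Origin: centre of its underside, z up (dial up); its yaw does not matter. At the start it stands on the green top of the work block.
- rack: Fixed beech trough, open above, 72 mm (its x) by 188 mm (its y, the row of pots runs along y); walls 5 mm thick, 30 mm high; inside 62 by 178 mm, floor 4 mm thick. Origin: centre of its underside, on the table.
- pad_red: Thin red disc fixed on the rack's floor, the home of the red pot: 60 mm diameter, 2 mm thick. Origin: centre of its underside (its upper face is 2 mm higher). It is in one end of the rack, 54 mm from the rack's centre; which end changes.
- pad_yellow: Thin yellow disc fixed on the rack's floor, the home of the yellow pot: 60 mm diameter, 2 mm thick. Origin: centre of its underside (its upper face is 2 mm higher). It is in one end of the rack, 54 mm from the rack's centre; which end changes.
- block: Fixed round dark steel work block, 80 mm diameter, 20 mm high in all, its flat top covered by a green disc of 64 mm diameter. Origin: centre of its underside, on the table; the white-dial movement stands on it at the start.
- cork: Fixed flat square of cork, 74 by 74 mm, 4 mm thick: the place for the finished white-dial movement. Origin: centre of its underside, on the table; sides along its x and y.
- mat: Fixed flat blue bench mat, 110 mm (its x) by 160 mm (its y), 3 mm thick: the side area where both pots are put for the time being. Origin: centre of its underside, on the table.
There are look-alikes about, which are no part of the job. Leave any purple or yellow look-alike of the white_movement alone.

How it is judged (in metres and radians):
On the way, in this order (a step that is already met when the one before it is completed fails the run):
1. Both pots stand released on the blue mat while the blue-dial movement has not yet been moved from its place in the rack (x of pot_red in the frame of mat between -0.045 and 0.045 m and y of pot_red in the frame of mat between -0.07 and 0.07 m and z of pot_red in the frame of mat between 0 and 0.006 m and linear speed of each of pot_red, pot_yellow below 0.02 m/s and contact force between the fingers and pot_red below 0.05 N and angle between each of pot_red, pot_yellow's own z axis and vertical below 0.12 rad and x of pot_yellow in the frame of mat between -0.045 and 0.045 m and y of pot_yellow in the frame of mat between -0.07 and 0.07 m and z of pot_yellow in the frame of mat between 0 and 0.006 m and contact force between the fingers and pot_yellow below 0.05 N and distance of blue_movement from where it was at the start of the episode below 0.01 m), for 0.2 s.
2. With both pots still standing on the blue mat, the white-dial movement is on the cork square and the blue-dial movement on the work block, both released (x of pot_red in the frame of mat between -0.045 and 0.045 m and y of pot_red in the frame of mat between -0.07 and 0.07 m and z of pot_red in the frame of mat between 0 and 0.006 m and linear speed of each of pot_red, pot_yellow, blue_movement, white_movement below 0.02 m/s and contact force between the fingers and pot_red below 0.05 N and angle between each of pot_red, pot_yellow, blue_movement, white_movement's own z axis and vertical below 0.12 rad and x of pot_yellow in the frame of mat between -0.045 and 0.045 m and y of pot_yellow in the frame of mat between -0.07 and 0.07 m and z of pot_yellow in the frame of mat between 0 and 0.006 m and contact force between the fingers and pot_yellow below 0.05 N and horizontal distance between blue_movement and block below 0.012 m and z of blue_movement in the frame of block between 0.017 and 0.023 m and contact force between the fingers and blue_movement below 0.05 N and x of white_movement in the frame of cork between -0.018 and 0.018 m and y of white_movement in the frame of cork between -0.018 and 0.018 m and z of white_movement in the frame of cork between 0.001 and 0.007 m and contact force between the fingers and white_movement below 0.05 N), for 0.2 s.
At the end, for the whole second after the job is handed in: Blue-dial movement on the work block within 12 mm of its centre; white-dial movement on the cork square within 18 mm of its centre along each side; each pot on the pad of its own colour within 10 mm of its centre; all upright, released and at rest (horizontal distance between blue_movement and block below 0.012 m and z of blue_movement in the frame of block between 0.017 and 0.023 m and linear speed of each of blue_movement, white_movement, pot_red, pot_yellow below 0.02 m/s and contact force between the fingers and blue_movement below 0.05 N and angle between each of blue_movement, white_movement, pot_red, pot_yellow's own z axis and vertical below 0.12 rad and x of white_movement in the frame of cork between -0.018 and 0.018 m and y of white_movement in the frame of cork between -0.018 and 0.018 m and z of white_movement in the frame of cork between 0.001 and 0.007 m and contact force between the fingers and white_movement below 0.05 N and horizontal distance between pot_red and pad_red below 0.01 m and z of pot_red in the frame of pad_red between -0.001 and 0.005 m and contact force between the fingers and pot_red below 0.05 N and horizontal distance between pot_yellow and pad_yellow below 0.01 m and z of pot_yellow in the frame of pad_yellow between -0.001 and 0.005 m and contact force between the fingers and pot_yellow below 0.05 N); the robot touches nothing.
It fails at once if a pot or movement is tipped by more than 35 degrees (angle between any of pot_red, pot_yellow, blue_movement, white_movement's own z axis and vertical above 0.61 rad).
It fails at once if a pot or movement is dropped or knocked so that it moves faster than 0.6 m/s without being held (a fall of about 2 cm) ((linear speed of pot_red above 0.6 m/s and contact force between the fingers and pot_red below 0.05 N) or (linear speed of pot_yellow above 0.6 m/s and contact force between the fingers and pot_yellow below 0.05 N) or (linear speed of blue_movement above 0.6 m/s and contact force between the fingers and blue_movement below 0.05 N) or (linear speed of white_movement above 0.6 m/s and contact force between the fingers and white_movement below 0.05 N)).
It also fails if it takes over 141 s, if anything falls off the work surface, if the arm or the gripper's body presses on something with over 40 N, if the wrist force passes 120 N, or if a joint passes its speed limit or range.

### The arm

A 6-joint arm with a two-finger parallel gripper is mounted at the origin on the work surface. World frame = base frame: x ahead of the robot, y to its left, z up, the work surface at z = 0. Lengths are in mm, angles in rad, forces in N, time in s.
With the tool pointing down it reaches from about 400 to 925 mm from the base axis. Payload 12.5 kg.
Tool frame: the origin (TCP) lies at the very end of the fingers, on their centre line; the grasp point (between the pads) lies 19 mm behind it; z points along the fingers, x is the direction in which the jaws open and shut, and the axes are right-handed (so a half turn about z gives the same grasp; the last joint's range is limited). The gripper opens to 95 mm and grips with 3 to 60 N. Pads are 20 mm wide; open, the fingers measure 119 mm over their backs; the gripper's body (75 mm by 180 mm) begins 59 mm behind the grasp point.
Start: joints at [1.241, 0.491, 1.559, -0, 1.092, -0.106], TCP at [138.692, 609.435, 214.661] pointing down, gripper open.
Joint ranges: [-3.1, 3.1], [-0.84, 2.19], [0.05, 2.79], [-1.13, 4.28], [0.06, 2.93], [-2.69, 2.69]. Speed limits (rad/s): [2.22, 2.22, 2.79, 3.14, 3.14, 3.14].

### API

Orientations are given as [roll, pitch, yaw] about the fixed x, y, z axes, in that order (R = Rz(yaw) Ry(pitch) Rx(roll)).
In Python, from cell import state, viewer, ticket, look_for, regions_of gives the robot as it stands.
- The arm moves only by the shell command python3 -m inch 'ROWS'. ROWS is JSON, a list of rows, each a list of 7 numbers: the turn, a rotation vector about the world's x, y, z in degrees, then the shift along the world's x, y, z in mm, then the opening, from -1 (shut) to 1 (fully open). In form: [[rx, ry, rz, tx, ty, tz, hand], ...]. A call has 1 to 10 rows; each row shifts and turns the commanded pose from where the row before left it; what a row does not reach is not made up. A row lasts 1/10 s, in which the tool goes at most 50 mm and 8.59 degrees, less where a joint would pass 70% of its speed; a pose out of reach is approached as far as the arm can. A call with a gripper value outside its range is refused whole. The fingers move at their own pace and stop on an object; the grip force is fixed at half the most. Time passes only in rows, so rows that do not move let the fingers close. It gives the time, the measured TCP pose, the force and the opening at its end, in the units of the state.
- state(): the state, without advancing time (a new reading comes with each control period).
- viewer.read_camera(name): name is "scene" or "top"; returns a dict with "color" (420x560x3 uint8, red, green, blue), "depth" (420x560 float32, mm along the optical axis (not along the pixel's ray), 0 where there is no reading), "fx", "fy", "cx", "cy" (pixels), "dist_coeffs" ([k1, k2, p1, p2, k3] as OpenCV has them; the pictures are not rectified), "position" and "orientation" of the camera in the world. Camera axes: x right, y down, z forward; pixel columns grow to the right and rows downward; lengths in mm; the calibration is good to about 2 mm. A picture is of the moment at which its call begins.
- ticket.job_done(): hands the job in, once; it reports no verdict.
Trained networks look in the newest picture that a camera, given by its name, has taken for a name from the list of things; names that differ only in an ending like _2 or _b are one class to them, and where a whole thing is asked for, a point or a joint stands for the part that bears it (a point fixed in the world has none). Each returns a list of dicts, best first, with "score" (0 to 1); they miss things now and then, are a little off and sometimes report something else, mostly with a low value. They report only what shows in the picture. A call takes as long as a camera call. They do not tell look-alikes from the thing itself.
- look_for(name, camera): "box" ([left, top, right, bottom] as shares, 0 to 1, of the picture: columns of its width, rows of its height, round what is visible of it).
- regions_of(name, camera): "pixels" (420x560 bool, what is visible of it) and "box" ([left, top, right, bottom] as shares, 0 to 1, of the picture: columns of its width, rows of its height, round what is visible of it).
The state is a dict: "t": time; "joints": joint angles; "qvel": joint speeds; "tau": joint torques, N m; "eef_pos": TCP position; "tcp_rot": TCP orientation; "ft_force": force on the tool from outside, world axes, zero at the start; "moment": the same for the moment, N m; "opening": opening from 0.0 (shut) to 1.0 (fully open).
Only numpy, scipy, OpenCV 4.12 (cv2) and the standard library are available. Lean on these libraries where they do the work, as an engineer would, in place of code of your own. Each camera call takes 0.05 s, during which the arm holds its last target. There are 200 camera calls.

## Working session

There is one attempt and no reset: what is moved stays moved. The work goes in short steps, Python scripts to look and compute and a shell command to move; the robot and the scene stay as the last step left them, time stands still between calls to the robot, and variables do not carry over. Pictures are saved under pics/ and viewed, on a budget of 14 in all, crops included, one or two more only if the job needs it, and the job is handed in when it is done.

```bash
mkdir -p pics; ls; cat > h.py <<'E'
import numpy as np, cv2
from scipy.spatial.transform import Rotation as R
from cell import state, viewer, ticket, look_for, regions_of
def pts(c):
    h,w=c["depth"].shape
    K=np.array([[c["fx"],0,c["cx"]],[0,c["fy"],c["cy"]],[0,0,1.]])
    u,v=np.meshgrid(np.arange(w),np.arange(h))
    n=cv2.undistortPoints(np.stack([u,v],-1).reshape(-1,1,2).astype(np.float32),K,np.array(c["dist_coeffs"],float)).reshape(h,w,2)
    d=c["depth"]
    P=np.dstack([n[...,0]*d,n[...,1]*d,d])
    o=np.array(c["orientation"],float)
    M=o if o.shape==(3,3) else R.from_euler("xyz",o).as_matrix() if o.size==3 else R.from_quat(o).as_matrix()
    W=P@M.T+np.array(c["position"]); W[d<=0]=np.nan
    return W
def save(c,name,box=None,s=1):
    im=c["color"][...,::-1]
    if box: im=im[box[1]:box[3],box[0]:box[2]]
    cv2.imwrite("pics/"+name,cv2.resize(im,None,fx=s,fy=s,interpolation=cv2.INTER_CUBIC))
E
python3 - <<'E'
from h import *
print({k:np.round(v,3) if k!='t' else v for k,v in state().items()})
ims=[]
for n in("top","scene"):
    c=viewer.read_camera(n); W=pts(c); print(n,c["position"],c["orientation"],c["fx"],c["dist_coeffs"])
    ims.append(c); save(c,n+"0.png",None,1.4)
    for t in "pot_red pot_yellow blue_movement white_movement rack pad_red pad_yellow block cork mat".split():
        for r in regions_of(t,n)[:4]:
            p=W[r["pixels"]]; p=p[~np.isnan(p[:,0])]
            b=np.array(r["box"])*[560,420,560,420]
            lo,hi=np.percentile(p,[3,97],axis=0) if len(p) else (0,0)
            print(t,round(r["score"],2),b.round(),"n",len(p),"mid",np.round((lo+hi)/2) ,"med",np.median(p,axis=0).round(1), "ext",np.round(hi-lo),"zhi",np.round(hi[2]))
E
```

```text
pics
{'t': 0.0, 'joints': array([ 1.241,  0.492,  1.559, -0.   ,  1.092, -0.106]), 'qvel': array([ 0.001, -0.   , -0.001, -0.001, -0.   , -0.001]), 'tau': array([ 2.0000e-03, -6.1263e+01, -2.5819e+01,  6.9000e-02,  4.8000e-02,
       -0.0000e+00]), 'eef_pos': array([138.626, 609.174, 214.014]), 'tcp_rot': array([-3.141e+00,  1.000e-03,  1.347e+00]), 'ft_force': array([-0.009, -1.004,  0.824]), 'moment': array([-0.06 ,  0.027, -0.049]), 'opening': np.float64(1.002)}
top [375.00168293 -45.13271094 794.62412098] [-2.91394508 -0.00553019 -1.43809284] 378.94989194041216 [-0.07661685  0.          0.          0.          0.        ]
pot_yellow 0.55 [287. 162. 310. 189.] n 451 mid [627. -45.  52.] med [620.6 -44.9  58.7] ext [39. 37. 68.] zhi 85.0
blue_movement 0.57 [261. 159. 282. 181.] n 377 mid [638.   9.  19.] med [635.6   8.2  30.1] ext [40. 38. 27.] zhi 33.0
white_movement 0.89 [378. 197. 402. 223.] n 396 mid [ 587. -247.   17.] med [ 584.8 -245.7   26.2] ext [39. 39. 23.] zhi 29.0
white_movement 0.84 [398. 248. 421. 267.] n 388 mid [ 486. -291.   39.] med [ 485.2 -289.2   46.4] ext [3
[... 2276 characters left out ...]
.  29.] zhi 31.0
pad_yellow 0.67 [281. 256. 310. 268.] n 89 mid [626. -45.  13.] med [628.9 -65.5   6.3] ext [36. 56. 20.] zhi 23.0
pad_yellow 0.44 [409. 182. 451. 213.] n 778 mid [521. 300.   4.] med [522.5 300.1   3.9] ext [74. 73.  5.] zhi 7.0
pad_yellow 0.37 [282. 233. 311. 272.] n 755 mid [631. -41.  45.] med [639.8 -46.9  56.3] ext [41. 48. 78.] zhi 84.0
block 0.92 [135. 219. 173. 252.] n 718 mid [ 498. -295.   12.] med [ 510.3 -295.2   18. ] ext [58. 72. 20.] zhi 22.0
cork 0.85 [408. 182. 454. 213.] n 821 mid [520. 300.   4.] med [521.3 299.9   3.9] ext [76. 75.  6.] zhi 6.0
mat 0.98 [253. 178. 332. 222.] n 2636 mid [451.  -4.   3.] med [453.8  -4.8   2.9] ext [112. 150.   5.] zhi 5.0
```

```bash
python3 - <<'E'
from h import *
for n in("top","scene"):
    c=viewer.read_camera(n); W=pts(c)
    if n=="top": 
        save(c,"crop1.png",[340,170,450,340],4) if 0 else save(c,"crop1.png",[360,180,460,340],3.7)
    def mid(name,m):
        k,l,s,ce=cv2.connectedComponentsWithStats(m.astype(np.uint8))
        for i in range(1,k):
            if s[i,4]>30:
                p=W[l==i][:,:2].astype(np.float32); (cx,cy),r=cv2.minEnclosingCircle(p)
                rr=cv2.minAreaRect(p)
                print(n,name,s[i,4],"mean",W[l==i].mean(0).round(1),"circ",round(cx,1),round(cy,1),round(r,1),"rect",np.round(rr[0],1),np.round(rr[1],1),round(rr[2],1))
    z=W[...,2]; X=W[...,0]; Y=W[...,1]
    reg=(X>560)&(X<720)&(Y>-110)&(Y<130)
    mid("knob",reg&(z>78)); mid("lid",reg&(z>52)&(z<64)); mid("rackrim+blue",reg&(z>26.5)&(z<38))
    blk=np.hypot(X-487,Y+292)<60
    mid("white top",blk&(z>42)); mid("greentop",blk&(z>15)&(z<26))
    mid("mat",(X>370)&(X<530)&(abs(Y)<110)&(z>1.6)&(z<10)&(c["color"][...,2]>c["color"][...,0]+30))
E
```

```text
top knob 80 mean [648.7  62.1  84.2] circ 649.6 62.5 9.9 rect [648.9  61.8] [18.1 18.4] 7.6
top knob 82 mean [628.  -43.7  84.3] circ 628.8 -43.9 10.1 rect [628.2 -43.8] [19.1 17.9] 8.3
top lid 262 mean [645.7  60.9  58.4] circ 649.4 62.1 22.6 rect [648.9  62.3] [43.5 43.9] 53.2
top lid 267 mean [625.2 -43.6  58.5] circ 628.9 -43.6 22.4 rect [628.2 -42.9] [43.5 43.1] 7.2
top rackrim+blue 601 mean [637.9  11.2  30.2] circ 639.3 9.2 99.8 rect [639.5   9.9] [188.1  73.7] 79.0
top rackrim+blue 311 mean [638.4   9.2  30.4] circ 639.0 9.4 21.9 rect [638.7   8.9] [42.7 40.6] 7.7
top rackrim+blue 38 mean [632.7  56.   32.7] circ 640.2 59.4 19.6 rect [634.4  57.6] [12.1 39.2] 17.6
top white top 365 mean [ 485.9 -292.2   46.6] circ 486.3 -292.7 21.8 rect [ 486.1 -293.2] [42.2 42.1] 10.9
top greentop 736 mean [ 486.  -292.    19.7] circ 487.7 -295.2 40.2 rect [ 487.2 -294.9] [79.2 78.1] 52.1
top mat 3655 mean [448.   -2.2   3.7] circ 448.8 -0.9 95.1 rect [449.2  -1.8] [159.7 110.9] 81.0
scene knob 93 mean [652.4  61.   83.2] circ 651.1 61.0 10.4 rect [651.2  61.5] [18.6 19.6] 89.7
scene knob 96
[... 414 characters left out ...]
9   3.8  29.4] circ 639.7 8.5 99.4 rect [641.8   8.7] [188.   73.9] 78.3
scene rackrim+blue 332 mean [642.1   8.6  29.9] circ 640.7 8.9 22.0 rect [641.5   8.4] [41.9 41.5] 22.7
scene rackrim+blue 90 mean [665.2  53.7  32. ] circ 652.3 61.2 21.7 rect [661.6  56. ] [43.5 21.5] 61.0
scene rackrim+blue 85 mean [647.  -48.6  32. ] circ 636.3 -45.3 20.7 rect [644.9 -47.1] [41.4 17.7] 78.5
scene white top 297 mean [ 489.5 -293.4   45.6] circ 487.1 -292.5 23.2 rect [ 487.5 -294.3] [43.  42.6] 50.4
scene greentop 580 mean [ 501.7 -295.8   19. ] circ 489.5 -296.3 40.3 rect [ 493.9 -295.6] [69.9 78.1] 1.3
scene mat 2170 mean [452.4  -2.7   3.3] circ 450.8 -1.7 94.9 rect [449.8  -2.5] [158.9 113.9] 81.3
```

View pics/top0.png

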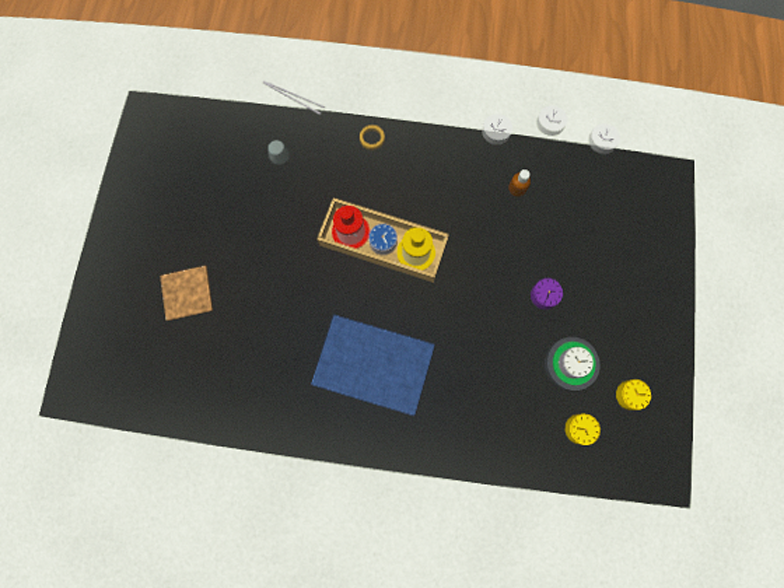

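View pics/crop1.png

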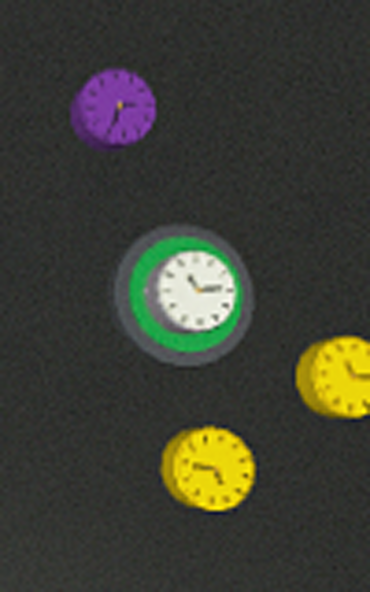

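Four candidates for white_movement, in the original 560x420 picture: purple at (390,209), yellow at (415,305), yellow at (453,281), and white dial on the green block at (410,257). Only the last fits: it has a white dial and stands on the green disc, and the enlarged crop confirms it. In the view the red pot is at (249,162) and the yellow pot at (298,176), with the blue dial between them at (272,169). The mat is at (267,260) and the cork at (132,209).

World estimates in mm:
- **Red pot:** (650,62).
- **Yellow pot:** (630,-44). It lies 108 mm from the red pot, which matches the given sizes.
- **Blue movement:** (640,9).
- **Mat:** (449.5,-2), with its y axis at about 81°.

Starting towards the red knob.

```bash
python3 -m inch '[[0,0,0.2,26,-27,-4,0],[0,0,0.2,26,-27,-4,0],[0,0,0.2,26,-27,-4,0],[0,0,0.2,26,-27,-4,0],[0,0,0.2,26,-27,-4,0],[0,0,0.2,26,-27,-4,0],[0,0,0.2,26,-27,-4,0],[0,0,0.2,26,-27,-4,0],[0,0,0.2,26,-27,-4,0],[0,0,0,26,-27,-4,0]]'; python3 -m inch '[[0,0,0,26,-28,-4,0],[0,0,0,26,-28,-4,0],[0,0,0,26,-28,-4,0],[0,0,0,26,-28,-4,0],[0,0,0,26,-28,-4,0],[0,0,0,26,-28,-4,0],[0,0,0,26,-28,-4,0],[0,0,0,26,-28,-4,0],[0,0,0,26,-28,-4,0],[0,0,0,17,-25,-4,0]]';python3 -m inch '[[0,0,0,0,0,0,0],[0,0,0,0,0,0,0]]'
```

```text
t: 2.2
eef_pos: [399.7, 338.2, 174.7]
tcp_rot: [3.141, -0.0, 1.379]
ft_force: [1.5, 0.4, -0.4]
opening: 0.5
t: 3.2
eef_pos: [651.2, 60.8, 134.4]
tcp_rot: [3.141, -0.0, 1.378]
ft_force: [1.0, 0.2, 0.6]
opening: 0.498
t: 3.4
eef_pos: [649.5, 62.1, 134.3]
tcp_rot: [-3.141, -0.0, 1.377]
ft_force: [-0.7, 1.1, -0.3]
opening: 0.502
```

```bash
python3 -m inch '[[0,0,0,0.5,0,-15,0],[0,0,0,0,0,-20,0],[0,0,0,0,0,-20,0],[0,0,0,0,0,-12,0],[0,0,0,0,0,-5,0],[0,0,0,0,0,0,0],[0,0,0,0,0,0,-1],[0,0,0,0,0,0,-1],[0,0,0,0,0,0,-1],[0,0,0,0,0,0,-1]]'; python3 -m inch '[[0,0,0,0,0,0,-1],[0,0,0,0,0,0,-1],[0,0,0,0,0,4,-1],[0,0,0,0,0,8,-1],[0,0,0,0,0,15,-1],[0,0,0,0,0,20,-1],[0,0,0,0,0,20,-1],[0,0,0,0,0,10,-1],[0,0,0,0,0,3,-1],[0,0,0,0,0,0,-1]]'
```

```text
t: 4.4
eef_pos: [650.3, 62.4, 63.1]
tcp_rot: [3.141, -0.0, 1.378]
ft_force: [-0.2, -0.4, -0.8]
opening: 0.22
t: 5.4
eef_pos: [650.2, 62.4, 142.9]
tcp_rot: [3.141, -0.0, 1.378]
ft_force: [0.5, -0.5, -1.5]
opening: 0.199
```

```bash
python3 -m inch '[[0,0,0,-10,-2,0,-1],[0,0,0,-20,-3,0,-1],[0,0,0,-22,-3,0,-1],[0,0,0,-22,-3,0,-1],[0,0,0,-22,-3,0,-1],[0,0,0,-22,-3,0,-1],[0,0,0,-22,-3,0,-1],[0,0,0,-22,-3,0,-1],[0,0,0,-20,-1,0,-1],[0,0,0,-12.5,-1,0,-1]]'; python3 -m inch '[[0,0,0,0,0,-10,-1],[0,0,0,0,0,-20,-1],[0,0,0,0,0,-20,-1],[0,0,0,0,0,-16,-1],[0,0,0,0,0,-8,-1],[0,0,0,0,0,-4,-1],[0,0,0,0,0,-2,-1],[0,0,0,0,0,-2,-1],[0,0,0,0,0,0,-1],[0,0,0,0,0,0,-1]]'
```

```text
t: 6.4
eef_pos: [453.4, 37.4, 142.1]
tcp_rot: [-3.14, 0.0, 1.378]
ft_force: [-0.5, 0.4, -0.2]
opening: 0.202
t: 7.4
eef_pos: [455.9, 37.4, 61.0]
tcp_rot: [3.141, -0.0, 1.378]
ft_force: [-0.6, -0.0, -2.1]
opening: 0.207
```

```bash
python3 -m inch '[[0,0,0,0,0,-0.7,-1],[0,0,0,0,0,0,-0.5],[0,0,0,0,0,0,0],[0,0,0,0,0,0,0],[0,0,0,0,0,0,0],[0,0,0,0,0,10,0],[0,0,0,0,0,25,0],[0,0,0,0,0,25,0],[0,0,0,0,0,15,0],[0,0,0,0,0,0,0]]'; python3 -m inch '[[0,0,0,10,-5,0,0],[0,0,0,20,-10,0,0],[0,0,0,25,-12,0,0],[0,0,0,25,-12,0,0],[0,0,0,25,-12,0,0],[0,0,0,25,-12,0,0],[0,0,0,25,-10,0,0],[0,0,0,18.5,-8.5,0,0],[0,0,0,0,0,0,0],[0,0,0,0,0,0,0]]'
```

```text
t: 8.4
eef_pos: [456.5, 37.4, 137.1]
tcp_rot: [3.138, -0.001, 1.379]
ft_force: [0.1, -0.1, 0.5]
opening: 0.502
t: 9.4
eef_pos: [628.6, -44.2, 133.5]
tcp_rot: [-3.139, -0.0, 1.378]
ft_force: [-0.9, -0.7, -0.9]
opening: 0.502
```

```bash
python3 - <<'E'
from h import *
c=viewer.read_camera("scene"); W=pts(c)
save(c,"s1.png",[230,160,420,300],4)
X,Y,z=W[...,0],W[...,1],W[...,2]
m=(X>370)&(X<530)&(abs(Y)<110)&(z>72)&(z<90)
print(W[m].mean(0), np.ptp(W[m],axis=0), state()["eef_pos"])
E
```

```text
<stdin>:6: RuntimeWarning: Mean of empty slice.
  ret = um.true_divide(
Traceback (most recent call last):
ValueError: zero-size array to reduction operation maximum which has no identity
```

View pics/s1.png

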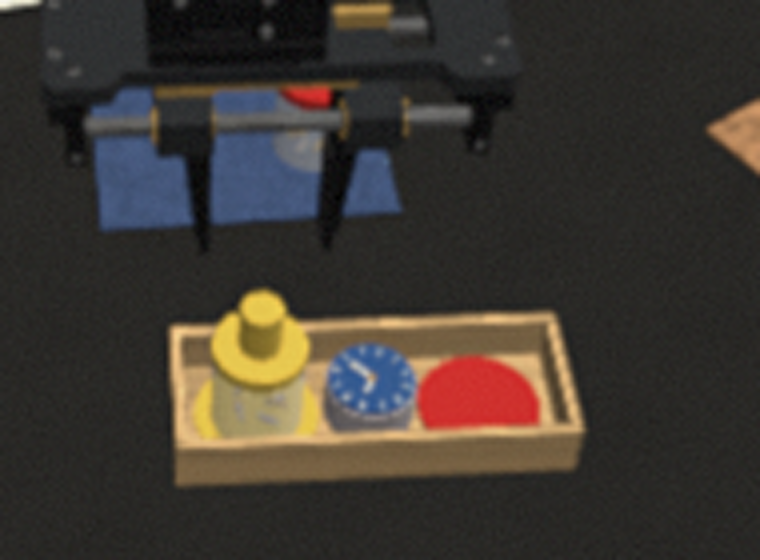

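The red pot stands on the mat behind the gripper, at about (306,190) in the full image, and the red pad is now bare. The yellow pot at (295,245) and the blue movement at (323,257) have not moved. Next the yellow pot.

```bash
python3 -m inch '[[0,0,0,0.5,0,-15,0],[0,0,0,0,0,-20,0],[0,0,0,0,0,-20,0],[0,0,0,0,0,-12,0],[0,0,0,0,0,-4,0],[0,0,0,0,0,0,0],[0,0,0,0,0,0,-1],[0,0,0,0,0,0,-1],[0,0,0,0,0,0,-1],[0,0,0,0,0,0,-1]]'; python3 -m inch '[[0,0,0,0,0,0,-1],[0,0,0,0,0,0,-1],[0,0,0,0,0,4,-1],[0,0,0,0,0,8,-1],[0,0,0,0,0,15,-1],[0,0,0,0,0,20,-1],[0,0,0,0,0,20,-1],[0,0,0,0,0,10,-1],[0,0,0,0,0,3,-1],[0,0,0,0,0,0,-1]]'
```

```text
t: 10.45
eef_pos: [629.8, -44.1, 64.4]
tcp_rot: [3.141, -0.0, 1.378]
ft_force: [0.7, 0.3, 0.0]
opening: 0.221
t: 11.45
eef_pos: [629.6, -44.0, 144.2]
tcp_rot: [3.141, -0.0, 1.378]
ft_force: [-0.1, 0.1, -0.8]
opening: 0.205
```

```bash
python3 -m inch '[[0,0,0,-10,0,0,-1],[0,0,0,-20,0,0,-1],[0,0,0,-22,1,0,-1],[0,0,0,-22,0,0,-1],[0,0,0,-22,1,0,-1],[0,0,0,-22,0,0,-1],[0,0,0,-22,0,0,-1],[0,0,0,-20,0,0,-1],[0,0,0,-16,0.5,0,-1],[0,0,0,-10,0,0,-1]]'; python3 -m inch '[[0,0,0,0,0,-10,-1],[0,0,0,0,0,-20,-1],[0,0,0,0,0,-20,-1],[0,0,0,0,0,-16,-1],[0,0,0,0,0,-8,-1],[0,0,0,0,0,-4,-1],[0,0,0,0,0,-2,-1],[0,0,0,0,0,-2,-1],[0,0,0,0,0,-0.7,-1],[0,0,0,0,0,0,-1]]'; python3 -m inch '[[0,0,0,0,0,0,-0.5],[0,0,0,0,0,0,0],[0,0,0,0,0,0,0],[0,0,0,0,0,0,0],[0,0,0,0,0,10,0],[0,0,0,0,0,25,0],[0,0,0,0,0,25,0],[0,0,0,0,0,15,0],[0,0,0,0,0,0,0.4],[0,0,0,0,0,0,0.4]]'
```

```text
t: 12.45
eef_pos: [441.7, -41.3, 143.5]
tcp_rot: [-3.14, -0.0, 1.378]
ft_force: [0.2, 0.1, -0.7]
opening: 0.204
t: 13.45
eef_pos: [443.9, -41.6, 61.5]
tcp_rot: [3.141, -0.0, 1.378]
ft_force: [-0.2, -0.4, -0.8]
opening: 0.203
t: 14.45
eef_pos: [443.6, -41.5, 136.4]
tcp_rot: [3.141, -0.0, 1.378]
ft_force: [-0.1, -0.5, -0.4]
opening: 0.613
```

```bash
python3 -m inch '[[0,0,0,2,-12,0,0.4],[0,0,0,4,-25,0,0.4],[0,0,0,5,-28,0,0.4],[0,0,0,5,-28,0,0.4],[0,0,0,5,-30,0,0.4],[0,0,0,5,-30,0,0.4],[0,0,0,5,-30,0,0.4],[0,0,0,5,-30,0,0.4],[0,0,0,5,-25,0,0.4],[0,0,0,2,-13,0,0.4]]'; python3 - <<'E'
from h import *
c=viewer.read_camera("top"); W=pts(c); save(c,"t2.png",None,1.4)
X,Y,z=W[...,0],W[...,1],W[...,2]
for a in (1,-1):
    m=(X>370)&(X<530)&(abs(Y)<90)&(Y*a>0)&(z>76)&(z<90)
    p=W[m]; d=(p.mean(0)[:2]-[449.5,-2]) if len(p) else 0
    print(len(p),p.mean(0),np.ptp(p,axis=0) if len(p) else 0)
print(state()["eef_pos"],state()["opening"])
E
```

```text
t: 15.45
eef_pos: [486.4, -295.0, 135.0]
tcp_rot: [-3.14, -0.001, 1.377]
ft_force: [0.4, -0.6, -0.5]
opening: 0.703
0 [nan nan nan] 0
0 [nan nan nan] 0
[ 486.60183967 -295.66303249  135.12694956] 0.6967412432381759<stdin>:7: RuntimeWarning: Mean of empty slice.
  ret = um.true_divide(
```

View pics/t2.png

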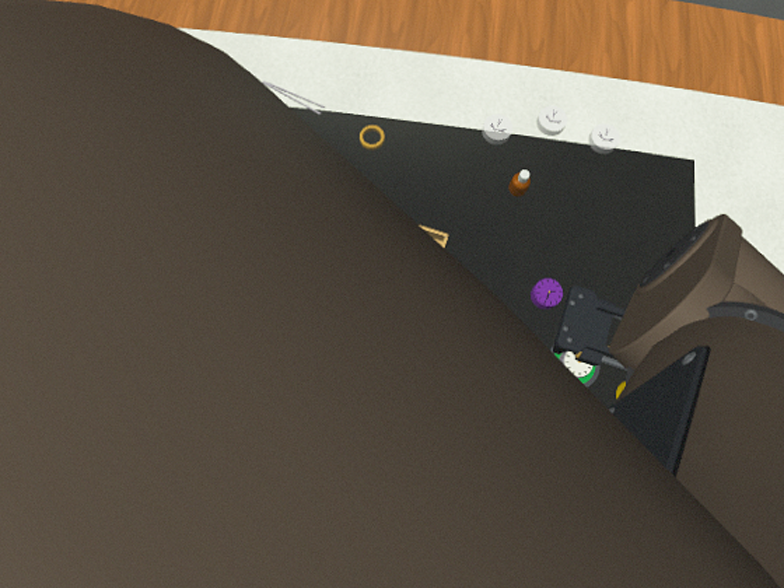

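The arm blocks most of the top view; only the white dial on the block at about (411,260) in the raw image can be seen. I'll use the scene camera for the pots.

```bash
python3 - <<'E'
from h import *
c=viewer.read_camera("scene"); W=pts(c); save(c,"s2.png",[80,130,420,300],2.3)
X,Y,z=W[...,0],W[...,1],W[...,2]
for a in (1,-1):
    m=(X>370)&(X<530)&(abs(Y)<90)&(Y*a>0)&(z>76)&(z<90)
    p=W[m]; print(len(p),p.mean(0),np.ptp(p,axis=0))
m=(X>560)&(X<720)&(abs(Y-9)<60)&(z>26.5)&(z<38); b=m&(np.hypot(X-641,Y-8.5)<28); print("blue",W[b].mean(0))
b=(np.hypot(X-487,Y+293)<30)&(z>42)&(z<52); print("white",W[b].mean(0),np.ptp(W[b],axis=0))
print(state()["eef_pos"])
E
```

```text
65 [458.11513747  36.77192666  80.1064381 ] [20.27216991 19.62661879  6.95151309]
63 [446.13839209 -41.90866714  80.15263696] [19.46345467 19.48450796  7.03253361]
blue [642.16901232   8.60346903  29.70901153]
white [ 489.68859037 -293.25833887   45.68818371] [44.19845825 41.17202655  7.63407043]
[ 486.28828047 -293.94290801  135.2259969 ]
```

View pics/s2.png

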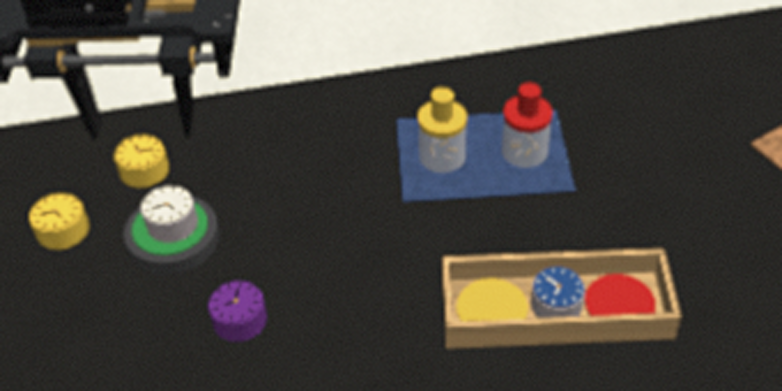

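Both pots stand upright on the mat, yellow at about (273,194) and red at (309,189) in the raw image. Blue is still in the rack and the white dial is on the block. Now grasping white.

```bash
python3 -m inch '[[0,0,0,0.5,0.5,-15,0.4],[0,0,0,0,0,-25,0.4],[0,0,0,0,0,-25,0.4],[0,0,0,0,0,-20,0.4],[0,0,0,0,0,-15,0.4],[0,0,0,0,0,-7,0.4],[0,0,0,0,0,-3,0.4],[0,0,0,0,0,0,0.4],[0,0,0,0,0,0,-1],[0,0,0,0,0,0,-1]]'; python3 -m inch '[[0,0,0,0,0,0,-1],[0,0,0,0,0,0,-1],[0,0,0,0,0,0,-1],[0,0,0,0,0,4,-1],[0,0,0,0,0,8,-1],[0,0,0,0,0,15,-1],[0,0,0,0,0,20,-1],[0,0,0,0,0,20,-1],[0,0,0,0,0,10,-1],[0,0,0,0,0,3,-1]]'
```

```text
t: 16.55
eef_pos: [487.4, -292.2, 26.9]
tcp_rot: [3.141, 0.0, 1.378]
ft_force: [-0.3, 0.7, -0.6]
opening: 0.584
t: 17.55
eef_pos: [487.5, -292.2, 107.5]
tcp_rot: [3.14, 0.001, 1.378]
ft_force: [0.1, 0.5, -1.5]
opening: 0.456
```

```bash
python3 -m inch '[[0,0,0,0,10,12,-1],[0,0,0,1,20,8,-1],[0,0,0,2,30,0,-1],[0,0,0,2,34,0,-1],[0,0,0,2,34,0,-1],[0,0,0,2,34,0,-1],[0,0,0,2,34,0,-1],[0,0,0,2,34,0,-1],[0,0,0,2,34,0,-1],[0,0,0,2,34,0,-1]]'; python3 -m inch '[[0,0,0,2,34,0,-1],[0,0,0,2,34,0,-1],[0,0,0,2,34,0,-1],[0,0,0,2,34,0,-1],[0,0,0,2,34,0,-1],[0,0,0,2,34,0,-1],[0,0,0,2,34,0,-1],[0,0,0,1,30,0,-1],[0,0,0,0,18,0,-1],[0,0,0,0,10,0,-1]]';  python3 -m inch '[[0,0,0,0,0,0,-1],[0,0,0,0,0,0,-1]]'
```

```text
t: 18.55
eef_pos: [503.5, 7.8, 126.2]
tcp_rot: [-3.141, -0.0, 1.379]
ft_force: [0.5, 0.3, -0.9]
opening: 0.457
t: 19.55
eef_pos: [518.5, 303.2, 125.9]
tcp_rot: [-3.141, 0.0, 1.38]
ft_force: [0.9, -0.4, -1.6]
opening: 0.455
t: 19.75
eef_pos: [519.0, 301.1, 126.1]
tcp_rot: [-3.141, 0.0, 1.378]
ft_force: [0.3, -0.7, -1.5]
opening: 0.455
```

```bash
python3 -m inch '[[0,0,0,0,0,-10,-1],[0,0,0,0,0,-25,-1],[0,0,0,0,0,-25,-1],[0,0,0,0,0,-25,-1],[0,0,0,0,0,-15,-1],[0,0,0,0,0,-8,-1],[0,0,0,0,0,-4,-1],[0,0,0,0,0,-2,-1],[0,0,0,0,0,-1,-1],[0,0,0,0,0,0,-1]]'; python3 -m inch '[[0,0,0,0,0,0,-0.05],[0,0,0,0,0,0,0.2],[0,0,0,0,0,0,0.4],[0,0,0,0,0,0,0.4],[0,0,0,0,0,0,0.4],[0,0,0,0,0,10,0.4],[0,0,0,0,0,25,0.4],[0,0,0,0,0,25,0.4],[0,0,0,0,0,25,0.4],[0,0,0,0,0,15,0.4]]'; python3 -m inch '[[0,0,0,5,-15,10,0.4],[0,0,0,13,-30,10,0.4],[0,0,0,13,-34,5,0.4],[0,0,0,15,-37,0,0.4],[0,0,0,15,-37,0,0.4],[0,0,0,15,-37,0,0.4],[0,0,0,15,-37,0,0.4],[0,0,0,15,-35,0,0.4],[0,0,0,10,-20,0,0.4],[0,0,0,5,-11,0,0.4]]'; python3 -m inch '[[0,0,0,0,0,0,0.4],[0,0,0,0,0,0,0.4]]'
```

```text
t: 20.75
eef_pos: [519.4, 302.1, 11.8]
tcp_rot: [3.141, -0.001, 1.378]
ft_force: [-0.2, -1.3, -0.5]
opening: 0.456
t: 21.75
eef_pos: [519.6, 302.1, 113.9]
tcp_rot: [3.14, -0.001, 1.378]
ft_force: [-0.2, -0.1, 0.1]
opening: 0.702
t: 22.75
eef_pos: [640.5, 6.0, 136.1]
tcp_rot: [-3.141, 0.0, 1.376]
ft_force: [-0.2, 0.4, -0.2]
opening: 0.698
t: 22.95
eef_pos: [639.6, 9.3, 136.1]
tcp_rot: [-3.141, -0.0, 1.378]
ft_force: [-0.7, 0.1, 0.1]
opening: 0.703
```

```bash
python3 - <<'E'
from h import *
c=viewer.read_camera("scene"); W=pts(c); save(c,"s3.png",[230,130,470,300],3.2)
X,Y,z=W[...,0],W[...,1],W[...,2]
b=(np.hypot(X-519,Y-302)<60)&(z>24)&(z<36); print("white",W[b].mean(0),np.ptp(W[b],axis=0))
print(state()["eef_pos"],state()["opening"])
E
```

```text
white [523.5029964  300.03091118  29.34723457] [42.96255122 42.80889956  8.70292371]
[639.6074502    9.7956578  136.23982143] 0.6996938810945126
```

View pics/s3.png

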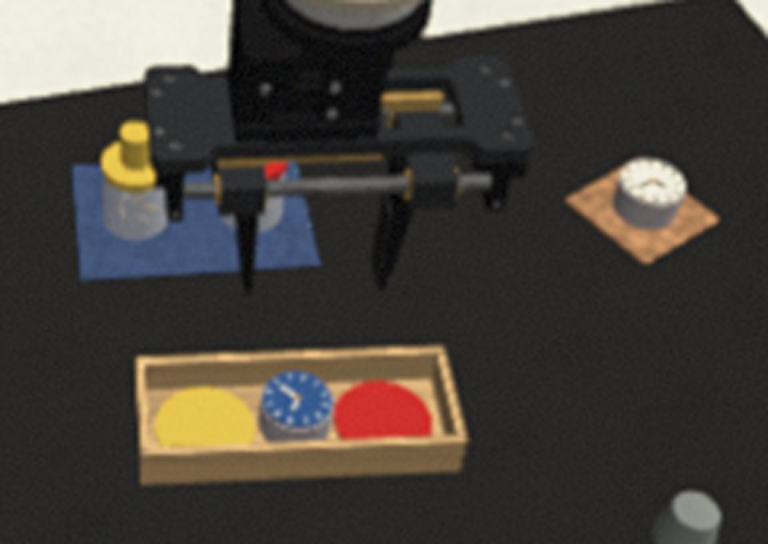

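White stands on the cork at about (433,190), close to its centre. Blue is unchanged at (322,255). Descending onto blue with the jaws along the rack's length.

```bash
python3 -m inch '[[0,0,0,0.5,-0.3,-15,0.4],[0,0,0,0,0,-25,0.4],[0,0,0,0,0,-25,0.4],[0,0,0,0,0,-25,0.4],[0,0,0,0,0,-20,0.4],[0,0,0,0,0,-10,0.4],[0,0,0,0,0,-5,0.4],[0,0,0,0,0,0,0.4],[0,0,0,0,0,0,-1],[0,0,0,0,0,0,-1]]'; python3 -m inch '[[0,0,0,0,0,0,-1],[0,0,0,0,0,0,-1],[0,0,0,0,0,0,-1],[0,0,0,0,0,4,-1],[0,0,0,0,0,8,-1],[0,0,0,0,0,20,-1],[0,0,0,0,0,25,-1],[0,0,0,0,0,25,-1],[0,0,0,0,0,20,-1],[0,0,0,0,0,8,-1]]'
```

```text
t: 24.0
eef_pos: [641.1, 8.7, 12.2]
tcp_rot: [3.14, -0.0, 1.378]
ft_force: [0.0, 0.3, -0.6]
opening: 0.586
t: 25.0
eef_pos: [641.3, 8.6, 123.7]
tcp_rot: [3.139, -0.0, 1.378]
ft_force: [-0.5, -0.8, -0.7]
opening: 0.457
```

```bash
python3 -m inch '[[0,0,0,-5,-10,0,-1],[0,0,0,-10,-22,0,-1],[0,0,0,-17,-35,0,-1],[0,0,0,-19,-37,0,-1],[0,0,0,-19,-37,0,-1],[0,0,0,-19,-37,0,-1],[0,0,0,-19,-37,0,-1],[0,0,0,-19,-37,0,-1],[0,0,0,-15,-30,0,-1],[0,0,0,-10.5,-22,0,-1]]'; python3 -m inch '[[0,0,0,0,0,0,-1],[0,0,0,0,0,0,-1],[0,0,0,0,0,0,-1]]'
```

```text
t: 26.0
eef_pos: [486.0, -297.3, 120.1]
tcp_rot: [-3.14, -0.001, 1.377]
ft_force: [-0.0, 0.1, -1.4]
opening: 0.456
t: 26.3
eef_pos: [488.1, -294.6, 120.7]
tcp_rot: [-3.141, -0.001, 1.379]
ft_force: [-0.8, 0.3, -0.1]
opening: 0.455
```

```bash
python3 -m inch '[[0,0,0,0.3,-0.8,-10,-1],[0,0,0,0,0,-20,-1],[0,0,0,0,0,-22,-1],[0,0,0,0,0,-18,-1],[0,0,0,0,0,-10,-1],[0,0,0,0,0,-6,-1],[0,0,0,0,0,-3,-1],[0,0,0,0,0,-2,-1],[0,0,0,0,0,0,-1],[0,0,0,0,0,0,-1]]'
```

```text
t: 27.3
eef_pos: [488.7, -296.3, 30.7]
tcp_rot: [3.141, 0.0, 1.378]
ft_force: [-0.8, 0.3, -0.5]
opening: 0.455
```

```bash
python3 -m inch '[[0,0,0,0,0,-1,-1],[0,0,0,0,0,-1,-1],[0,0,0,0,0,-0.5,-1],[0,0,0,0,0,0,-1],[0,0,0,0,0,0,-1]]'; python3 -m inch '[[0,0,0,0,0,0,-0.05],[0,0,0,0,0,0,0.2],[0,0,0,0,0,0,0.4],[0,0,0,0,0,0,0.4],[0,0,0,0,0,0,0.4],[0,0,0,0,0,10,0.4],[0,0,0,0,0,25,0.4],[0,0,0,0,0,25,0.4],[0,0,0,0,0,25,0.4],[0,0,0,0,0,20,0]]'
```

```text
t: 27.8
eef_pos: [488.5, -296.2, 27.9]
tcp_rot: [3.142, -0.0, 1.378]
ft_force: [-0.4, -0.4, 1.6]
opening: 0.454
t: 28.8
eef_pos: [488.6, -296.3, 135.0]
tcp_rot: [3.14, 0.001, 1.378]
ft_force: [-0.2, 0.4, -0.7]
opening: 0.659
```

```bash
python3 - <<'E'
from h import *
c=viewer.read_camera("scene"); W=pts(c); save(c,"s4.png",[80,130,420,300],2.3)
X,Y,z=W[...,0],W[...,1],W[...,2]
b=(np.hypot(X-487,Y+293)<40)&(z>40)&(z<52)
p=W[b]; print("blue",p.mean(0),np.ptp(p,axis=0),cv2.minEnclosingCircle(p[:,:2].astype(np.float32)))
for a in (1,-1):
    m=(X>370)&(X<530)&(abs(Y)<90)&(Y*a>0)&(z>76)&(z<90)
    p=W[m]; print(len(p),p.mean(0),cv2.minEnclosingCircle(p[:,:2].astype(np.float32)))
print(state()["eef_pos"])
E
```

```text
blue [ 491.02846646 -295.30173748   45.41973422] [43.93823664 41.95471506  9.55093571] ((488.9786071777344, -295.60089111328125), 22.376989364624023)
64 [458.17050667  36.55640057  80.38151483] ((457.2447814941406, 36.30194091796875), 10.690214157104492)
63 [446.47094697 -41.68715357  80.30482155] ((445.02276611328125, -42.019012451171875), 10.36701774597168)
[ 489.57091675 -296.92170954  137.71199389]
```

View pics/s4.png

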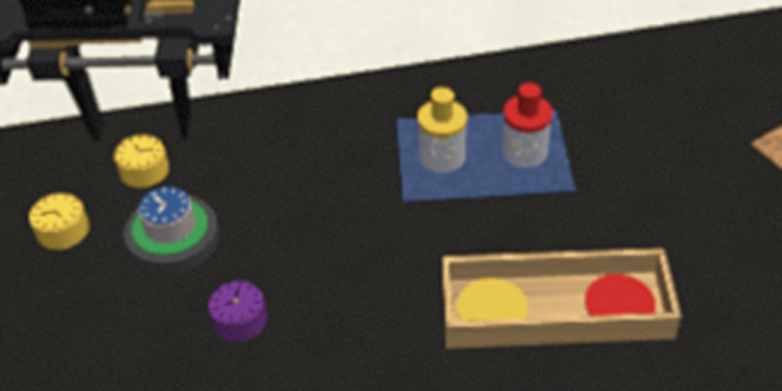

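Blue is on the block at (489,-295.6), within about 1 mm of the block centre. Both pots still stand on the mat, and both pads are bare. Moving to yellow and measuring the bare pads.

```bash
python3 -m inch '[[0,0,0,-2,12,0,0],[0,0,0,-4,25,0,0],[0,0,0,-5,28,0,0],[0,0,0,-6,30,0,0],[0,0,0,-6,32,0,0],[0,0,0,-6,32,0,0],[0,0,0,-6,32,0,0],[0,0,0,-5,30,0,0],[0,0,0,-3,22,0,0],[0,0,0,-2,12,0,0]]'; python3 -m inch '[[0,0,0,0,0,0,0],[0,0,0,0,0,0,0],[0,0,0,0,0,0,0]]'; python3 - <<'E'
from h import *
for n in("scene","top"):
    c=viewer.read_camera(n); W=pts(c); X,Y,z=W[...,0],W[...,1],W[...,2]
    hsv=cv2.cvtColor(c["color"],cv2.COLOR_RGB2HSV); H,S=hsv[...,0],hsv[...,1]
    reg=(X>580)&(X<700)&(Y>-100)&(Y<120)&(z<14)
    for k,m in (("red",reg&((H<6)|(H>174))&(S>150)),("yel",reg&(H>22)&(H<34)&(S>150))):
        p=W[m]
        if len(p)>20: print(n,k,len(p),p.mean(0).round(1),[np.round(q,1) for q in cv2.minEnclosingCircle(p[:,:2].astype(np.float32))])
E
```

```text
t: 29.85
eef_pos: [442.2, -39.2, 132.2]
tcp_rot: [-3.14, -0.0, 1.38]
ft_force: [0.1, -1.0, -0.0]
opening: 0.499
t: 30.15
eef_pos: [443.6, -41.9, 132.6]
tcp_rot: [-3.142, -0.0, 1.378]
ft_force: [0.5, -0.2, -0.4]
opening: 0.501
scene red 433 [644.6  63.4   6.1] [array([649.1,  62.8]), np.float64(29.1)]
scene yel 433 [624.4 -42.3   6. ] [array([629.3, -43.2]), np.float64(29.2)]
top red 419 [655.1  63.9   6.5] [array([651.3,  63.5]), np.float64(29.3)]
top yel 544 [631.3 -43.5   6.5] [array([629.9, -43.7]), np.float64(31.1)]
```

```bash
python3 -m inch '[[0,0,0,0,0.3,-15,0],[0,0,0,0,0,-20,0],[0,0,0,0,0,-20,0],[0,0,0,0,0,-12,0],[0,0,0,0,0,-4.5,0],[0,0,0,0,0,0,0],[0,0,0,0,0,0,-1],[0,0,0,0,0,0,-1],[0,0,0,0,0,0,-1],[0,0,0,0,0,0,-1]]'; python3 -m inch '[[0,0,0,0,0,0,-1],[0,0,0,0,0,0,-1],[0,0,0,0,0,4,-1],[0,0,0,0,0,8,-1],[0,0,0,0,0,15,-1],[0,0,0,0,0,20,-1],[0,0,0,0,0,20,-1],[0,0,0,0,0,15,-1],[0,0,0,0,0,3,-1],[0,0,0,0,0,0,-1]]'
```

```text
t: 31.25
eef_pos: [443.6, -40.9, 61.6]
tcp_rot: [3.141, -0.0, 1.378]
ft_force: [0.3, -0.0, -0.5]
opening: 0.218
t: 32.25
eef_pos: [443.5, -40.9, 146.6]
tcp_rot: [3.141, -0.0, 1.378]
ft_force: [0.5, -0.3, -1.4]
opening: 0.202
```

```bash
python3 -m inch '[[0,0,0,10,0,0,-1],[0,0,0,20,0,0,-1],[0,0,0,22,-1,0,-1],[0,0,0,22,0,0,-1],[0,0,0,22,-1,0,-1],[0,0,0,22,0,0,-1],[0,0,0,22,-1,0,-1],[0,0,0,20,0,0,-1],[0,0,0,16,0,0,-1],[0,0,0,10,0,0,-1]]'; python3 -m inch '[[0,0,0,0,0,0,-1],[0,0,0,0,0,0,-1],[0,0,0,0,0,-10,-1],[0,0,0,0,0,-20,-1],[0,0,0,0,0,-20,-1],[0,0,0,0,0,-16,-1],[0,0,0,0,0,-8,-1],[0,0,0,0,0,-4,-1],[0,0,0,0,0,-2,-1],[0,0,0,0,0,0,-1]]'
```

```text
t: 33.25
eef_pos: [630.6, -43.7, 144.8]
tcp_rot: [-3.14, -0.0, 1.379]
ft_force: [-0.2, -0.2, -1.0]
opening: 0.203
t: 34.25
eef_pos: [629.6, -43.9, 66.6]
tcp_rot: [3.141, -0.0, 1.378]
ft_force: [-0.7, -0.1, -0.7]
opening: 0.2
```

```bash
python3 -m inch '[[0,0,0,0,0,-1,-1],[0,0,0,0,0,-1,-1],[0,0,0,0,0,-0.3,-1],[0,0,0,0,0,0,-1]]'; python3 -m inch '[[0,0,0,0,0,0,-0.5],[0,0,0,0,0,0,0],[0,0,0,0,0,0,0],[0,0,0,0,0,0,0],[0,0,0,0,0,10,0],[0,0,0,0,0,25,0],[0,0,0,0,0,25,0],[0,0,0,0,0,12,0],[0,0,0,0,0,0,0],[0,0,0,0,0,0,0]]'; python3 -m inch '[[0,0,0,-10,5,0,0],[0,0,0,-20,10,0,0],[0,0,0,-25,12,0,0],[0,0,0,-25,12,0,0],[0,0,0,-25,12,0,0],[0,0,0,-25,12,0,0],[0,0,0,-25,10,0,0],[0,0,0,-18.5,8.2,0,0],[0,0,0,0,0,0,0],[0,0,0,0,0,0,0]]'
```

```text
t: 34.65
eef_pos: [629.8, -43.9, 64.6]
tcp_rot: [3.141, -0.0, 1.378]
ft_force: [-0.6, -0.3, 4.8]
opening: 0.202
t: 35.65
eef_pos: [629.2, -43.8, 135.5]
tcp_rot: [-3.141, -0.0, 1.378]
ft_force: [-0.2, -0.7, 0.0]
opening: 0.504
t: 36.65
eef_pos: [455.9, 37.4, 135.7]
tcp_rot: [-3.141, -0.0, 1.379]
ft_force: [0.1, 1.3, -0.3]
opening: 0.503
```

```bash
python3 -m inch '[[0,0,0,0,0,-15,0],[0,0,0,0,0,-20,0],[0,0,0,0,0,-20,0],[0,0,0,0,0,-14,0],[0,0,0,0,0,-5,0],[0,0,0,0,0,0,0],[0,0,0,0,0,0,-1],[0,0,0,0,0,0,-1],[0,0,0,0,0,0,-1],[0,0,0,0,0,0,-1]]'; python3 -m inch '[[0,0,0,0,0,0,-1],[0,0,0,0,0,0,-1],[0,0,0,0,0,4,-1],[0,0,0,0,0,8,-1],[0,0,0,0,0,15,-1],[0,0,0,0,0,20,-1],[0,0,0,0,0,20,-1],[0,0,0,0,0,15,-1],[0,0,0,0,0,3,-1],[0,0,0,0,0,0,-1]]'
```

```text
t: 37.65
eef_pos: [456.2, 37.3, 62.4]
tcp_rot: [3.141, -0.0, 1.378]
ft_force: [-0.2, 0.2, 1.0]
opening: 0.219
t: 38.65
eef_pos: [456.0, 37.3, 147.3]
tcp_rot: [3.141, -0.0, 1.378]
ft_force: [-0.0, -0.6, -0.7]
opening: 0.202
```

```bash
python3 -m inch '[[0,0,0,10,2,0,-1],[0,0,0,20,3,0,-1],[0,0,0,22,3,0,-1],[0,0,0,22,3,0,-1],[0,0,0,22,3,0,-1],[0,0,0,22,3,0,-1],[0,0,0,22,3,0,-1],[0,0,0,22,3,0,-1],[0,0,0,20,1,0,-1],[0,0,0,12,1.2,0,-1]]'; python3 -m inch '[[0,0,0,0,0,0,-1],[0,0,0,0,0,0,-1],[0,0,0,0,0,-10,-1],[0,0,0,0,0,-20,-1],[0,0,0,0,0,-20,-1],[0,0,0,0,0,-16,-1],[0,0,0,0,0,-8,-1],[0,0,0,0,0,-4,-1],[0,0,0,0,0,-2,-1],[0,0,0,0,0,0,-1]]'
```

```text
t: 39.65
eef_pos: [651.5, 62.8, 145.3]
tcp_rot: [-3.14, 0.0, 1.378]
ft_force: [0.3, 0.3, -1.6]
opening: 0.203
t: 40.65
eef_pos: [650.1, 62.5, 67.3]
tcp_rot: [3.141, -0.0, 1.378]
ft_force: [0.4, -0.5, -0.6]
opening: 0.201
```

```bash
python3 -m inch '[[0,0,0,0,0,-1,-1],[0,0,0,0,0,-1,-1],[0,0,0,0,0,-0.3,-1],[0,0,0,0,0,0,-1]]'; python3 -m inch '[[0,0,0,0,0,0,-0.5],[0,0,0,0,0,0,0],[0,0,0,0,0,0,0],[0,0,0,0,0,0,0],[0,0,0,0,0,10,0],[0,0,0,0,0,25,0],[0,0,0,0,0,35,0],[0,0,0,0,0,35,0],[0,0,0,-10,10,20,0],[0,0,0,-20,20,0,0]]'; python3 -m inch '[[0,0,0,-25,26,0,0],[0,0,0,-26,27,0,0],[0,0,0,-26,27,0,0],[0,0,0,-26,27,0,0],[0,0,0,-26,27,0,0],[0,0,0,-26,27,0,0],[0,0,0,-26,27,0,0],[0,0,0,-26,27,0,0],[0,0,0,-26,27,0,0],[0,0,0,-26,27,0,0]]';python3 -m inch '[[0,0,0,-26,27,0,0],[0,0,0,-26,27,0,0],[0,0,0,-26,27,0,0],[0,0,0,-26,27,0,0],[0,0,0,-26,27,0,0],[0,0,0,-20,22,0,0],[0,0,0,-10,12,0,0],[0,0,0,0,0,0,0],[0,0,0,0,0,0,0],[0,0,0,0,0,0,0]]'
```

```text
t: 41.05
eef_pos: [650.3, 62.6, 65.3]
tcp_rot: [3.141, -0.0, 1.378]
ft_force: [-0.4, 0.4, 5.3]
opening: 0.203
t: 42.05
eef_pos: [621.5, 91.9, 193.5]
tcp_rot: [3.136, -0.001, 1.377]
ft_force: [-1.2, 0.4, -1.0]
opening: 0.501
t: 43.05
eef_pos: [359.9, 362.5, 190.5]
tcp_rot: [3.141, -0.001, 1.378]
ft_force: [1.4, 0.9, -0.3]
opening: 0.5
t: 44.05
eef_pos: [201.9, 529.7, 189.8]
tcp_rot: [3.141, 0.0, 1.377]
ft_force: [0.2, 0.1, 0.1]
opening: 0.5
```

```bash
python3 - <<'E'
from h import *
for n in("scene","top"):
    c=viewer.read_camera(n); W=pts(c); save(c,n+"_end.png",None,1.4); X,Y,z=W[...,0],W[...,1],W[...,2]
    for k,m in (("blue",(np.hypot(X-488,Y+296)<40)&(z>40)&(z<52)),("white",(np.hypot(X-519,Y-302)<45)&(z>24)&(z<36)),("red",(np.hypot(X-650,Y-62)<30)&(z>77)&(z<90)),("yel",(np.hypot(X-630,Y+44)<30)&(z>77)&(z<90)),
      ("cork",(np.hypot(X-519,Y-302)<70)&(z>1.8)&(z<24))):
        p=W[m]
        if len(p)>20: print(n,k,len(p),p.mean(0).round(1),[np.round(q,1) for q in cv2.minEnclosingCircle(p[:,:2].astype(np.float32))])
print(state()["eef_pos"])
E
```

```text
scene blue 312 [ 490.8 -295.3   45.4] [array([ 488.4, -295.9]), np.float64(22.5)]
scene white 238 [522.9 300.6  29.4] [array([520.9, 301.6]), np.float64(23.0)]
scene red 91 [651.9  61.1  83. ] [array([650.3,  61.8]), np.float64(10.5)]
scene yel 96 [632.1 -45.1  83. ] [array([630.8, -44.8]), np.float64(10.5)]
scene cork 850 [527.2 295.8   5.4] [array([519.3, 302.2]), np.float64(69.6)]
top blue 373 [ 486.5 -294.3   46.4] [array([ 487.3, -295.2]), np.float64(22.5)]
top white 345 [518.1 300.8  30.2] [array([518.8, 301.4]), np.float64(22.8)]
top red 84 [648.   62.1  84. ] [array([648.6,  62.6]), np.float64(10.1)]
top yel 85 [628.  -44.2  84. ] [array([628.8, -44.6]), np.float64(10.1)]
top cork 1364 [517.1 298.9   4.1] [array([519., 302.]), np.float64(69.9)]
[201.88239665 529.86552138 189.80325424]
```

View pics/scene_end.png

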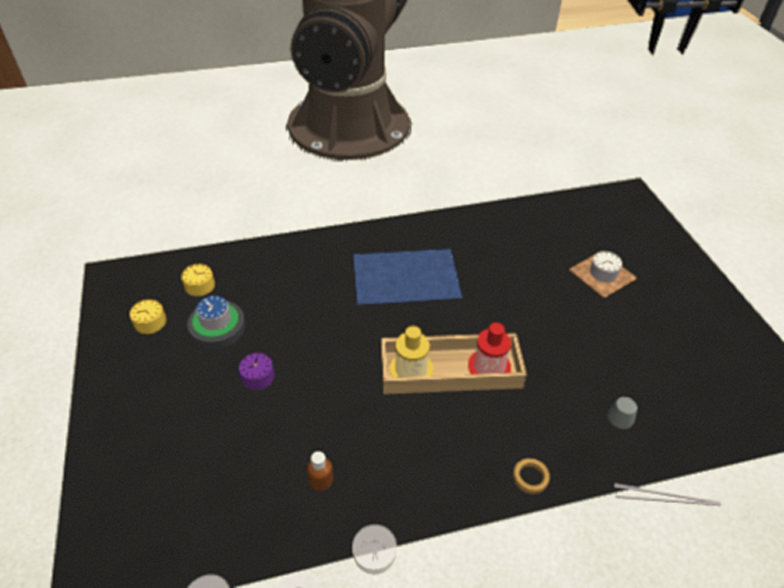

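In the scene view, blue is on the block at raw pixel (151,224) and white on the cork at (433,190). Yellow is on its pad at (295,251) and red on its pad at (352,249). The mat is empty and the arm is well clear. Handing in.

```bash
python3 -c "from cell import ticket; print(ticket.job_done())"
```

```text
the job is handed in; nothing more can be done
None
```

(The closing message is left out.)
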